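Stack the cups and turn the coffee caddy to the cocoa

TASK

Get the coffee caddy ready for the next drink: stand the loose mustard cup that is waiting to the left of the caddy upright inside the slate-grey cup on the turntable so that the two are nested, and let it go. Then take the T-handle in the middle and turn the turntable smoothly by it, without touching the tins or the glass, until the white tin with the red-brown bands that stands on it is in the middle of the gap in the steel rail. Finish there with the handle still gripped, holding the turntable still so that I can lift the tin out; everything else on the caddy stays standing in its place and the things around it stay where they are.

Things in the scene. Friction and masses are not known exactly. Their poses are not given: they have to be found in the camera images.
- caddy_base: Fixed foot of the coffee caddy: round dark wooden disc, 294 mm across, 13 mm thick, with a steel gallery rail (two thin rings, 282 mm across, top 77 mm above the worktop) round it. Origin: centre of its underside, on the turntable's axis; z up. The rail is open over 86 degrees at the front; the gap's middle lies along this body's -x axis, roughly towards the robot.
- rail_gap (a point): Middle of the gap in the gallery rail, 141 mm from the turntable's axis, 46 mm above the worktop.
- t_handle: T-handle on the turntable's 15 mm centre post; turns with it, freely both ways, no stops or detents, friction about 0.12 Nm, stays where left. Dark wooden bar 66 mm long along its x axis, 22 mm wide along y, 24 mm tall. Origin: on the axis at worktop height; z up. The turntable is a wooden disc 262 mm across, top 25 mm above the worktop.
- handle_grip (a point): Centre of the T-handle's bar, on the turntable's axis, 168 mm above the worktop: grip it here across its 22 mm width. Same axes as the handle. The things in the bays reach at most 126 mm above the worktop. Four bays (wire rings) lie 83 mm from the axis, 45, 135, 225 and 315 degrees from x towards y; the slate cup's is at 225.
- cocoa_tin: The tin to bring to the gap: round white tin with red-brown bands and a lid, 75 mm across, 101 mm tall, standing loose in one of three bays of the turntable (which one varies). Origin: centre of its underside.
- tablet_tin: Round white tin with teal bands, 69 mm across, 73 mm tall, standing loose in another bay. Origin: centre of its underside.
- water_glass: Clear glass tumbler, 56 mm across, 62 mm tall, standing loose in another bay. Origin: centre of its underside.
- caddy_cup: Slate-grey espresso cup standing empty in its bay (loose in a wire collar 12 mm high), 56 mm tall, bowl 63 mm across at the rim and 43 mm at the foot, inner mouth about 56 mm across. Its ear points away from the turntable's axis, along the body's -y axis, and reaches 51 mm from the bowl's axis. Origin: underside, 9.5 mm off the bowl's axis towards the ear.
- caddy_cup_rim (a point): Centre of the slate cup's mouth, on the bowl's axis, 56 mm above its underside; same axes as the cup.
- loose_cup: Mustard-yellow espresso cup, same shape, size and frame as the slate one, 130 g, standing upright on the worktop. Grasp it from above across the bowl along its x axis (about 61 mm wide 10 to 25 mm below the rim). Nested, it centres itself, its rim about 38 mm above the slate cup's, and may lean by up to 8 degrees.
- loose_cup_rim (a point): Centre of the mustard cup's mouth, on the bowl's axis, 56 mm above its underside; same axes as the cup (ear along -y).
- brew_scale: Flat black scale, 142 x 112 x 25 mm, on the worktop at the left; leave it. Origin: centre of its underside.
- grounds_brush: Wooden counter brush, 162 mm long, lying at the right; leave it. Origin: centre of its underside.
- needle_tool: Stirring tool with a wooden knob on its stand, 36 mm across, 96 mm tall, behind the caddy; leave it. Origin: centre of its underside.
- kitchen_timer: Red and white kitchen timer, 62 mm across, 48 mm tall, on the worktop at the left; leave it. Origin: centre of its underside.
Things that resemble listed ones, but are neither listed nor needed, are in the scene too. Leave any blue look-alike of the tablet_tin alone.

How it is judged (in metres and radians):
On the way, in this order (a step that is already met when the one before it is completed fails the run):
1. the mustard cup is nested in the slate cup and let go, while the banded tin is not yet at the gap (horizontal distance between loose_cup_rim and caddy_cup_rim below 0.01 m and z of loose_cup_rim in the frame of caddy_cup_rim between 0.028 and 0.044 m and angle between loose_cup's own z axis and vertical below 0.22 rad and angle between caddy_cup's own z axis and vertical below 0.1 rad and contact force between each of the fingers, the arm and loose_cup below 0.1 N and not (x of cocoa_tin in the frame of caddy_base below -0.06 m and y of cocoa_tin in the frame of caddy_base between -0.013 and 0.013 m) and linear speed of loose_cup below 0.02 m/s), for 0.3 s.
2. the T-handle is gripped and the red-brown banded tin stands in the middle of the gap, at rest (x of cocoa_tin in the frame of caddy_base below -0.06 m and y of cocoa_tin in the frame of caddy_base between -0.013 and 0.013 m and angular speed of t_handle below 0.05 rad/s and contact force between the fingers and t_handle above 4 N and distance between the grasp point and handle_grip below 0.026 m), for 0.3 s.
At the end, for the whole second after the job is handed in: Banded tin within 13 mm of the gap's middle line, turntable still (under 0.05 rad/s), T-handle gripped (over 4 N, tool point within 26 mm of the bar's centre). Mustard cup nested, untouched: axes within 10 mm, rim 28 to 44 mm above the slate cup's, lean under 0.22 rad. Tins and glass upright (all of step 2 and horizontal distance between loose_cup_rim and caddy_cup_rim below 0.01 m and z of loose_cup_rim in the frame of caddy_cup_rim between 0.028 and 0.044 m and angle between loose_cup's own z axis and vertical below 0.22 rad and angle between each of caddy_cup, cocoa_tin, tablet_tin, water_glass's own z axis and vertical below 0.1 rad and contact force between each of the fingers, the arm and loose_cup below 0.1 N and horizontal distance between each of cocoa_tin, tablet_tin, water_glass, caddy_cup and caddy_base below 0.115 m and height (world z) of each of cocoa_tin, tablet_tin, water_glass, caddy_cup below 0.035 m); the arm keeps its last pose, push and grip.
It fails at once if a tin, the glass or the slate cup on the turntable is tipped (angle between any of cocoa_tin, tablet_tin, water_glass, caddy_cup's own z axis and vertical above 0.35 rad).
It fails at once if a tin or the glass is touched by the robot (the turntable is turned by its handle) (contact force between any of the fingers, the arm and cocoa_tin above 2 N or contact force between any of the fingers, the arm and tablet_tin above 2 N or contact force between any of the fingers, the arm and water_glass above 2 N).
It fails at once if the turntable is spun roughly (angular speed of t_handle above 3 rad/s).
It fails at once if the brush, the needle tool, the timer or the scale is pushed away (distance of any of grounds_brush, needle_tool, kitchen_timer, brew_scale from where it was at the start of the episode above 0.03 m).
It also fails if it takes over 72 s, if anything falls off the work surface, if the arm or the gripper's body presses on something with over 40 N, if the wrist force passes 120 N, or if a joint passes its speed limit or range.

ROBOT

A 7-joint arm with a two-finger parallel gripper is mounted at the origin on a cart in front of the work surface, level with it; the furniture and walls round the work are solid. World frame = base frame: x ahead of the robot, y to its left, z up, the work surface at z = 0. Lengths are in mm, angles in degrees, forces in N, time in s.
With the tool pointing down it reaches from about 400 to 875 mm from the base axis. Payload 19.3 kg.
Tool frame: the origin (TCP) lies between the finger pads, 19 mm behind the fingertips; this is the grasp point; z points along the fingers, y is the line along which they close (so a half turn about z gives the same grasp; the last joint's range is limited). The gripper opens to 85 mm and grips with 20 to 120 N. Pads are 22 mm wide; open, the fingers measure 114 mm over their backs; the gripper's body (76 mm by 85 mm) begins 54 mm behind the grasp point. The pads swing forward as they close: fully open they stand 13 mm farther back than shut.
Start: joints at [65.879, 29.874, -2.08, 91.645, 1.215, 58.505, -6.463], TCP at [214.753, -586.938, 249.991] pointing down, gripper open.
Joint ranges: [-166.77, 166.77], [-17.47, 122.26], [-85.68, 81.53], [9.62, 139.38], [-72.42, 252.41], [9.2, 110.78], [-144.41, 144.41]. Speed limits (degrees/s): [108.29, 108.29, 136.94, 136.94, 172.46, 172.46, 172.46].

INTERFACE

Orientations are given as a 3x3 rotation matrix whose columns are the frame's x, y, z axes.
In Python, from bench import observe, optics, sign_off gives the robot as it stands.
- The arm moves only by the shell command python3 -m handwheel 'ROWS' [OPENING]. ROWS is JSON, a list of rows, each a list of 4 numbers: the shift along the tool's x, y, z in m, then the turn about the tool's z in degrees. In form: [[x, y, z, twist], ...]. A call has 1 to 8 rows; each row shifts and turns the commanded pose from where the row before left it, along the tool's axes as they then stand; what a row does not reach is not made up. A row lasts 1/10 s, in which the tool goes at most 50 mm and 8.59 degrees, less where a joint would pass 70% of its speed; a pose out of reach is approached as far as the arm can. A call with a gripper value outside its range is refused whole. OPENING is the closure, from -1 (fully open) to 1 (shut), set as the call begins (- or left out, the last holds). The fingers move at their own pace and stop on an object; the grip force is fixed at half the most. Time passes only in rows, so rows that do not move let the fingers close. It gives the time, the measured TCP pose, the force, the opening and the grip force at its end, in the units of the state.
- observe(): the state, without advancing time (a new reading comes with each control period).
- optics.snapshot(name): name is "side" or "top"; returns a dict with "img" (420x560x3 uint8, blue, green, red), "z_map" (420x560 float32, mm along the optical axis (not along the pixel's ray), 0 where there is no reading), "mtx" (3x3 intrinsics, pixels), "k1" (the pictures are not rectified: a ray, as slopes to the right and down, at radius r is drawn at 1 + k1 r^2 times it, then the intrinsics apply), "rvec" (rotation vector, rad) and "tvec" (3), from world to camera coordinates, as OpenCV has them. Camera axes: x right, y down, z forward; pixel columns grow to the right and rows downward; lengths in mm; the calibration is good to about 2 mm. A picture is of the moment at which its call begins.
- sign_off(): hands the job in; it is judged then, once.
The state is a dict: "t": time; "qpos": joint angles; "dq": joint speeds; "tau": joint torques, N m; "position": TCP position; "eef_rot": TCP orientation; "wrist_force": force on the tool from outside, world axes, zero at the start; "torque": the same for the moment, N m; "finger_gap": finger opening in mm; "finger_force": force on a finger pad.
Only numpy, scipy, OpenCV 4.12 (cv2) and the standard library are available. Lean on these libraries where they do the work, as an engineer would, in place of code of your own. Each camera call takes 0.05 s, during which the arm holds its last target. There are 200 camera calls.

## Working session

There is one attempt and no reset: what is moved stays moved. The work goes in short steps, Python scripts to look and compute and a shell command to move; the robot and the scene stay as the last step left them, time stands still between calls to the robot, and variables do not carry over. Pictures are saved under pics/ and viewed, at most 13 in all, crops included, and the job is handed in when it is done.

```bash
mkdir -p pics; ls; cat > h.py <<'E'
import numpy as np, cv2
from bench import observe, optics
def snap(n):
    s=optics.snapshot(n); s['R']=cv2.Rodrigues(np.array(s['rvec'],float))[0]; s['t']=np.array(s['tvec'],float).reshape(3); return s
def ray(s,uv):
    K=np.array(s['mtx'],float); d=cv2.undistortPoints(np.array(uv,float).reshape(-1,1,2),K,np.array([s['k1'],0,0,0],float)).reshape(-1,2)
    d=np.c_[d,np.ones(len(d))]; return -s['R'].T@s['t'], d@s['R'], d
def onplane(s,uv,z):
    c,w,_=ray(s,uv); return c+w*((z-c[2])/w[:,2])[:,None]
def cloud(s,mask):
    v,u=np.nonzero(mask&(s['z_map']>0)); _,_,d=ray(s,np.c_[u,v]); return (d*s['z_map'][v,u][:,None]-s['t'])@s['R'], np.c_[u,v]
E
python3 - <<'E'
from h import *
print(observe())
for n in('side','top'):
    s=snap(n); cv2.imwrite(f'pics/{n}0.png',s['img']); print(n,s['mtx'],s['k1'],-s['R'].T@s['t'],s['R'][2])
    np.save(f'{n}0.npy',s,allow_pickle=True)
E
```

```text
pics
{'t': 0.0, 'qpos': array([65.87740426, 29.91024543, -2.08143923, 91.67259079,  1.21414882,
       58.5036461 , -6.46440057]), 'dq': array([ 0.02735539, -0.00012141, -0.08996446, -0.02585914,  0.05781955,
       -0.02188764,  0.01524245]), 'tau': array([ 2.72158803e-03, -9.27104616e+01,  1.98104471e+00, -3.69933522e+01,
        1.79612834e-02,  8.18891072e-03,  2.96184658e-05]), 'position': array([ 214.65720684, -586.65675197,  249.42130151]), 'eef_rot': array([[ 9.39105277e-01,  3.43629268e-01, -4.52635368e-04],
       [ 3.43629558e-01, -9.39104715e-01,  1.02969138e-03],
       [-7.12399138e-05, -1.12252750e-03, -9.99999367e-01]]), 'wrist_force': array([ 0.61044713, -0.83691467,  0.18582961]), 'torque': array([-0.00767081,  0.06537598, -0.02667687]), 'finger_force': 0.0, 'finger_gap': 85.19043084530094}
side [[523.49198017   0.         277.46505529]
 [  0.         523.49198017 207.33928235]
 [  0.           0.           1.        ]] 0.01890520992665723 [   -6.37982298 -1626.01827847  1098.77996293] [ 0.30474907  0.80545903 -0.50829494]
top [[431.34042942   0.         272.63712366]
 [  0.         431.34042942 200.16436527]
 [  0.           0.           1.        ]] 0.004344455864436413 [ 493.5106612   -68.95120111 1489.80341447] [ 0.06045486  0.00933551 -0.99812728]
```

View pics/top0.png

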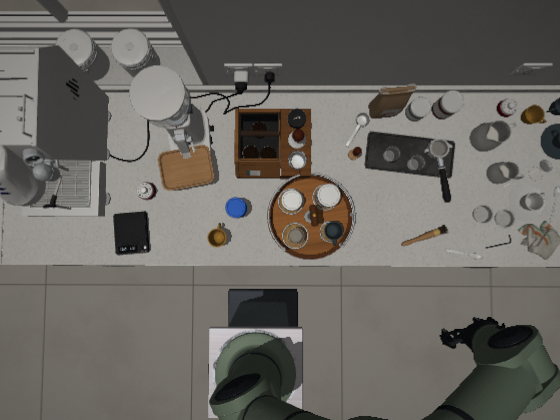

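View pics/side0.png

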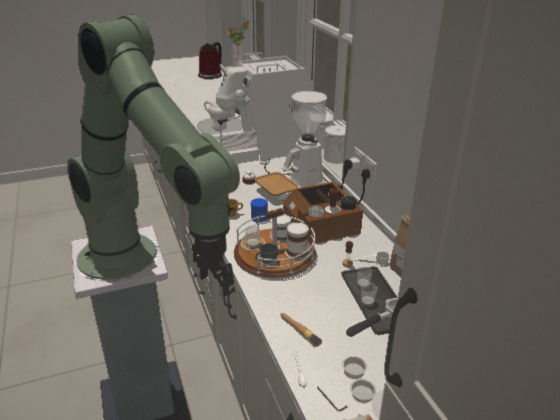

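The top view shows the caddy at about (313,216), with bar near (316,214), white tins at (291,200) and (328,197), slate cup near (333,232) and a wire bay at (295,236). There is a mustard cup at (217,236) and a brown-yellow one at the far right (533,114). The task says left of the caddy, so (217,236) fits. I'll enlarge the area to confirm.

```bash
python3 - <<'E'
from h import *
t=np.load('top0.npy',allow_pickle=True).item()['img'];s=np.load('side0.npy',allow_pickle=True).item()['img']
a=cv2.resize(t[165:270,200:365],None,fx=4.8,fy=4.8,interpolation=cv2.INTER_CUBIC)[:,:790]
cv2.imwrite('pics/c1.png',a)
b=cv2.resize(s[185:285,210:340],None,fx=6,fy=6,interpolation=cv2.INTER_CUBIC)
cv2.imwrite('pics/c2.png',b)
E
```

```text
(no output)
```

View pics/c1.png

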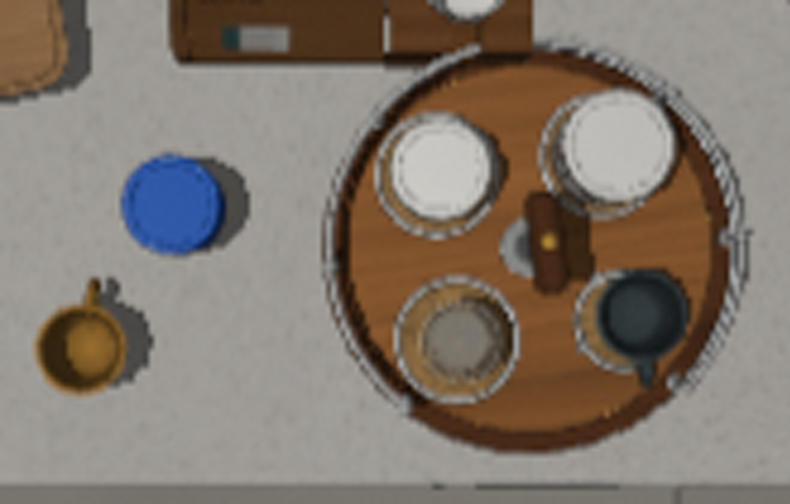

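View pics/c2.png

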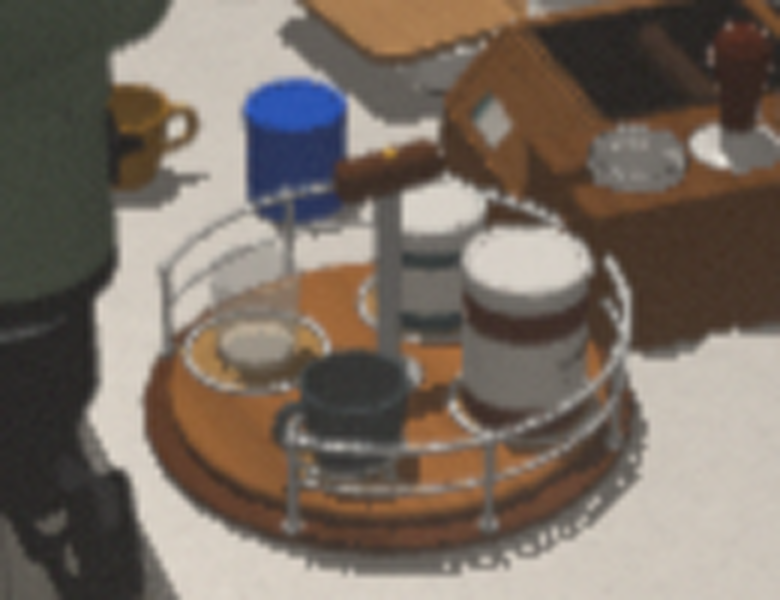

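The crop confirms the mustard cup at top-view pixel (217,236), with its ear pointing up (+x). The slate cup is at about (333,231) with its ear downward. The banded tin is at (329,195), with red-brown bands in the side view. The teal-banded tin is at (291,200), the glass at (295,236), and the blue look-alike at (236,207) stays put. Next I'll measure.

```bash
cat > m.py <<'E'
from h import *
def fitc(p):
    A=np.c_[2*p,np.ones(len(p))]; x=np.linalg.lstsq(A,(p**2).sum(1),rcond=None)[0]; return x[:2],np.sqrt(x[2]+x[:2]@x[:2])
def masks(s):
    h=cv2.cvtColor(s['img'],cv2.COLOR_BGR2HSV).astype(int); H,S,V=h[...,0],h[...,1],h[...,2]
    return H,S,V
def contour_pts(m):
    c=max(cv2.findContours(m.astype(np.uint8),cv2.RETR_EXTERNAL,cv2.CHAIN_APPROX_NONE)[0],key=cv2.contourArea); return c.reshape(-1,2)
E
python3 - <<'E'
from m import *
s=np.load('top0.npy',allow_pickle=True).item()
H,S,V=masks(s); full=np.ones(H.shape,bool)
P,uv=cloud(s,full); hsv=np.c_[H[uv[:,1],uv[:,0]],S[uv[:,1],uv[:,0]],V[uv[:,1],uv[:,0]]]
def box(u0,u1,v0,v1): return (uv[:,0]>=u0)&(uv[:,0]<=u1)&(uv[:,1]>=v0)&(uv[:,1]<=v1)
tab=box(180,205,215,255); print('table z',np.median(P[tab,2]))
# mustard
m=box(203,230,220,250)&(P[:,2]>6)
print('must n',m.sum(),'z',np.percentile(P[m,2],[50,90,98]))
r=m&(P[:,2]>48); print('must hi mean',P[r].mean(0),r.sum(), fitc(P[r,:2]))
e=m&(uv[:,1]<=227); print('ear px',[(tuple(a),b.round()) for a,b in zip(uv[e],P[e])])
# bar
b=box(305,325,200,230)&(P[:,2]>150); print('bar',b.sum(),P[b].mean(0)); rc=cv2.minAreaRect(P[b,:2].astype(np.float32)); print(rc)
c=P[b,:2]-P[b,:2].mean(0); w,v=np.linalg.eigh(c.T@c); print('bar ang',np.degrees(np.arctan2(v[1,1],v[0,1]))%180)
for nm,bx,z0 in(('cocoa',(312,345,178,212),115),('tablet',(276,306,184,216),88)):
    k=box(*bx)&(P[:,2]>z0)&(P[:,2]<140)&(hsv[:,1]<60); print(nm,k.sum(),P[k].mean(0),'mid',(P[k].min(0)+P[k].max(0))/2,fitc(P[k,:2]))
k=box(322,346,218,246)&(hsv[:,2]<90)&(P[:,2]>30); print('slate z',np.percentile(P[k,2],[5,50,95]))
r=k&(P[:,2]>70); print('slate rim',r.sum(),P[r].mean(0),fitc(P[r,:2]))
# rail
ctr=P[b,:2].mean(0); d=P[:,:2]-ctr; rr=np.hypot(*d.T)
k=(P[:,2]>60)&(P[:,2]<95)&(rr>125)&(rr<160)&(hsv[:,1]<80); print('rail',k.sum(),fitc(P[k,:2]))
cc,_=fitc(P[k,:2]); a=np.degrees(np.arctan2(*(P[k,:2]-cc).T[::-1]))%360; a.sort(); g=np.diff(a); i=g.argsort()[-3:]; print([(a[j],a[j+1]) for j in i])
E
```

```text
table z -1.1303666232432867
must n 258 z [27.07632183 56.11434561 59.13121452]
must hi mean [458.41974588 132.19931342  54.48988793] 81 (array([457.8846148 , 130.20335493]), np.float64(30.582268115477664))
ear px [((np.int64(219), np.int64(223)), array([504., 124.,  44.])), ((np.int64(220), np.int64(223)), array([504., 122.,  34.])), ((np.int64(224), np.int64(223)), array([504., 112.,   9.])), ((np.int64(218), np.int64(224)), array([500., 127.,  49.])), ((np.int64(219), np.int64(224)), array([500., 123.,  51.])), ((np.int64(220), np.int64(224)), array([500., 121.,  42.])), ((np.int64(218), np.int64(225)), array([497., 126.,  53.])), ((np.int64(219), np.int64(225)), array([497., 123.,  51.])), ((np.int64(220), np.int64(225)), array([497., 123.,  27.])), ((np.int64(218), np.int64(226)), array([494., 126.,  51.])), ((np.int64(219), np.int64(226)), array([494., 122.,  56.])), ((np.int64(220), np.int64(226)), array([494., 123.,  24.])), ((np.int64(218), np.int64(227)), array([490., 126.,  54.])), ((np.int64(219), np.int64(227)), array([490., 124.,  45.])), ((np.int64(220), np.int64(227)),
[... 307 characters left out ...]
82] (array([ 592.85451962, -232.11096996]), np.float64(26.244559334312065))
tablet 343 [ 578.91725467 -116.19523549   95.71238307] mid [ 578.71253409 -115.49666566   97.36556347] (array([ 578.84187   , -116.12504393]), np.float64(24.147215943077484))
slate z [30.91313959 50.95075859 80.98411558]
slate rim 80 [ 476.20764363 -259.38600492   77.9297117 ] (array([ 477.65172118, -252.7052693 ]), np.float64(30.12923868978206))
rail 321 (array([ 527.75520211, -181.15493387]), np.float64(140.6941944015699))
[(np.float64(343.4319404203441), np.float64(344.8475023901498)), (np.float64(350.18686992838724), np.float64(351.7451994434939)), (np.float64(142.79657507373784), np.float64(226.12240953275563))]
```

```bash
python3 - <<'E'
from m import *
from scipy.optimize import least_squares
def rob(p,r=31.5):
    f=least_squares(lambda c:np.hypot(*(p-c).T)-r,p.mean(0),loss='soft_l1',f_scale=1.0); d=np.hypot(*(p-f.x).T)-r; return f.x,np.median(abs(d)),(abs(d)<2.5).sum(),len(d)
for n,bx in(('top',(318,222,348,250)),('side',(250,235,285,268))):
    s=np.load(n+'0.npy',allow_pickle=True).item(); H,S,V=masks(s)
    m=np.zeros(H.shape,bool); u0,v0,u1,v1=bx
    m[v0:v1,u0:u1]=((V<85)&((H>60)|(S<60)))[v0:v1,u0:u1]
    c=contour_pts(m); x=onplane(s,c,81)[:,:2]
    print(n,'slate area',m.sum(),cv2.boundingRect(c),rob(x))
    f=rob(x)[0]; d=x-f; far=d[np.hypot(*d.T)>38]; print(' far',far.round(0).tolist())
s=np.load('top0.npy',allow_pickle=True).item(); H,S,V=masks(s); m=np.zeros(H.shape,bool)
m[218:252,200:231]=((S>110)&(H>8)&(H<32))[218:252,200:231]
c=contour_pts(m); x=onplane(s,c,56)[:,:2]; print('must',m.sum(),cv2.boundingRect(c),rob(x)); f=rob(x)[0]; d=x-f; far=d[np.hypot(*d.T)>38]; print(far.round().tolist())
E
```

```text
top slate area 300 (324, 222, 19, 23) (array([ 478.7021445, -253.7732447]), np.float64(1.839790105195096), np.int64(33), 58)
 far [[-39.0, -2.0], [-42.0, -2.0], [-42.0, -5.0], [-39.0, -5.0]]
side slate area 312 (256, 244, 22, 15) (array([ 470.95005088, -273.40494764]), np.float64(6.734752066209452), np.int64(19), 67)
 far [[6.0, 44.0], [1.0, 40.0], [-2.0, 41.0], [-5.0, 42.0], [-9.0, 43.0], [-14.0, 39.0], [-41.0, -1.0], [-43.0, -6.0], [-45.0, -11.0], [-47.0, -17.0], [-48.0, -22.0], [-47.0, -17.0], [-45.0, -11.0], [-40.0, -7.0], [-38.0, -2.0], [-5.0, -38.0], [-2.0, -39.0], [1.0, -40.0], [4.0, -41.0], [7.0, -42.0], [10.0, -44.0], [13.0, -45.0], [15.0, -39.0], [17.0, -34.0], [37.0, 20.0], [39.0, 25.0], [36.0, 27.0], [35.0, 33.0], [32.0, 35.0], [29.0, 36.0], [25.0, 37.0], [22.0, 38.0], [19.0, 39.0], [16.0, 41.0], [13.0, 42.0], [9.0, 43.0]]
must 282 (208, 223, 18, 24) (array([458.67095432, 129.62211555]), np.float64(2.47490133174486), np.int64(29), 58)
[[45.0, -7.0], [42.0, -7.0], [38.0, -4.0], [38.0, -11.0], [42.0, -11.0]]
```

```bash
python3 - <<'E'
from m import *
s=np.load('side0.npy',allow_pickle=True).item()
print(onplane(s,[[260,247.5],[278,247.5],[269,243.5],[269,251.5],[269,247.4]],81).round(1))
H,S,V=masks(s)
P,uv=cloud(s,(np.arange(560)[None]>=248)&(np.arange(560)[None]<286)&(np.arange(420)[:,None]>=236)&(np.arange(420)[:,None]<268)&(V<85)&((H>60)|(S<60)))
k=P[:,2]>73; print(k.sum(),P[k].mean(0),P[k].min(0),P[k].max(0)); 
print('bar',onplane(s,[[210+390/6,185+155/6]],180))
t=np.load('top0.npy',allow_pickle=True).item()
a=t['img'][215:250,315:350]; b=s['img'][235:270,250:285]
cv2.imwrite('pics/c3.png',np.hstack([cv2.resize(np.clip(i.astype(float)*1.8,0,255).astype(np.uint8),(395,395),interpolation=cv2.INTER_CUBIC) for i in(a,b)]))
E
```

```text
[[ 454.3 -243.    81. ]
 [ 511.4 -264.2   81. ]
 [ 490.9 -231.2   81. ]
 [ 475.  -275.5   81. ]
 [ 483.1 -253.    81. ]]
87 [ 476.15792439 -260.01967955   78.73613903] [ 432.57199311 -293.32062836   73.00091069] [ 507.6846617  -224.39776861   86.03763289]
bar [[ 528.32196364 -189.14801852  180.        ]]
```

View pics/c3.png

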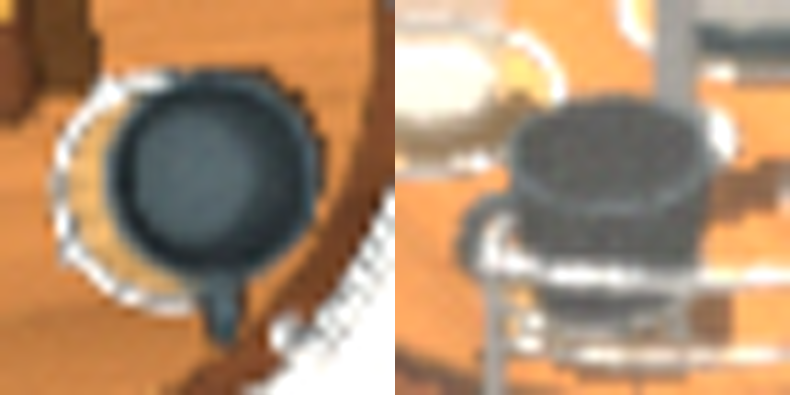

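The crop's left panel (top view) shows the slate rim spanning x 108–320 and y 75–272, centred on camera pixel (333.45,229.9). The right panel (side view) puts the rim centre at about (268.7,248.0). The ear points roughly to -x and slightly -y.

```bash
python3 - <<'E'
from m import *
t=np.load('top0.npy',allow_pickle=True).item(); s=np.load('side0.npy',allow_pickle=True).item()
print(onplane(t,[[333.45,229.9],[315+222/11.29-.5,215+338/11.29-.5]],81).round(1), onplane(s,[[268.7,248.05]],81).round(1))
# mustard rim from c1 crop: 38-124 x, 303-392 y
print('must',onplane(t,[[200+81/4.8-.4,165+347.5/4.8-.4]],56))
from bench import observe
o=observe(); print(o['position'],np.degrees(np.arctan2(o['eef_rot'][1,1],o['eef_rot'][0,1])))
E
```

```text
[[ 482.6 -254.1   81. ]
 [ 435.5 -256.2   81. ]] [[ 480.8 -256.3   81. ]]
must [[457.29851661 130.23095149  56.        ]]
[ 214.6904818  -586.7189423   249.51048657] -69.90210789298696
```

```bash
cat > go.py <<'E'
import sys,numpy as np
from bench import observe
o=observe(); R=o['eef_rot']; y=np.degrees(np.arctan2(R[1,1],R[0,1]))
print('t',round(o['t'],2),'pos',o['position'].round(1),'yaw',y.round(2),'q',o['qpos'].round(0),'gap',round(o['finger_gap'],1),'ff',round(o['finger_force'],1),'wf',o['wrist_force'].round(1))
for a in sys.argv[1:]:
    p=np.array(eval(a),float); d=R.T@(p[:3]-o['position']); print(a,'tool shift m',(d/1000).round(4),'norm',np.linalg.norm(d).round(), 'twist',round(-((p[3]-y+180)%360-180),1) if len(p)>3 else '')
E
python3 go.py 430,-330,270 458.3,130,270,80
```

```text
t 0.1 pos [ 214.7 -586.7  249.5] yaw -69.9 q [66. 30. -2. 92.  1. 59. -6.] gap 85.2 ff 0.0 wf [-0.1 -0.4 -0.2]
430,-330,270 tool shift m [ 0.2904 -0.1671 -0.0204] norm 336.0 twist 
458.3,130,270,80 tool shift m [ 0.4751 -0.5894 -0.02  ] norm 757.0 twist -149.9
```

```bash
python3 -m handwheel '[[0.02,-0.012,-0.004,0],[0.036,-0.021,-0.004,0],[0.04,-0.023,-0.004,0],[0.04,-0.023,-0.004,0],[0.04,-0.023,-0.004,0],[0.04,-0.023,0,0],[0.04,-0.023,0,0],[0.034,-0.02,0,0]]' -1; python3 go.py 458.3,130,270,80
```

```text
t: 0.9
position: [430.7, -327.3, 270.0]
eef_rot: [[0.939, 0.345, 0.0], [0.345, -0.939, 0.0], [0.0, -0.0, -1.0]]
wrist_force: [0.6, -1.1, -0.6]
finger_gap: 85.5
finger_force: 0.0
t 0.9 pos [ 430.7 -327.3  270. ] yaw -69.84 q [ 37.  21.  -7. 103.   3.  56. -42.] gap 85.5 ff 0.0 wf [ 0.6 -1.1 -0.6]
458.3,130,270,80 tool shift m [ 1.836e-01 -4.198e-01  1.000e-04] norm 458.0 twist -149.8
```

```bash
python3 -m handwheel '[[0.01,-0.023,0,0],[0.018,-0.041,0,0],[0.019,-0.043,0,0],[0.019,-0.043,0,0],[0.019,-0.043,0,0],[0.019,-0.043,0,0],[0.019,-0.043,0,0],[0.019,-0.043,0,0]]'; python3 -m handwheel '[[0.019,-0.043,0,0],[0.015,-0.034,0,0],[0.008,-0.02,0,0],[0,0,0,-8],[0,0,0,-8],[0,0,0,-8],[0,0,0,-8],[0,0,0,-8]]';python3 -m handwheel '[[0,0,0,-8],[0,0,0,-8],[0,0,0,-8],[0,0,0,-8],[0,0,0,-8],[0,0,0,-8],[0,0,0,-8],[0,0,0,-8]]'; python3 go.py 458.3,130,39,80
```

```text
t: 1.7
position: [451.7, 23.5, 270.1]
eef_rot: [[0.939, 0.343, 0.0], [0.343, -0.939, -0.0], [0.0, 0.0, -1.0]]
wrist_force: [1.2, 0.4, 0.3]
finger_gap: 85.3
finger_force: 0.0
t: 2.5
position: [458.1, 127.1, 269.8]
eef_rot: [[0.494, 0.87, -0.0], [0.87, -0.494, -0.0], [-0.0, -0.0, -1.0]]
wrist_force: [0.4, -0.1, -0.9]
finger_gap: 85.7
finger_force: 0.0
t: 3.3
position: [458.0, 127.1, 269.8]
eef_rot: [[-0.565, 0.825, -0.0], [0.825, 0.565, -0.0], [0.0, -0.0, -1.0]]
wrist_force: [0.2, 0.2, 0.1]
finger_gap: 85.4
finger_force: 0.0
t 3.3 pos [458.  127.1 269.8] yaw 34.42 q [ 11.  19. -42. 111.  15.  56.  -3.] gap 85.4 ff 0.0 wf [0.2 0.2 0.1]
458.3,130,39,80 tool shift m [0.0022 0.0019 0.2308] norm 231.0 twist -45.6
```

```bash
python3 -m handwheel '[[0,0,0,-8],[0,0,0,-8],[0,0,0,-8],[0,0,0,-8],[0,0,0,-7],[0,0,0,-6.6],[0,0.003,0.02,0],[0,0,0.04,0]]'; python3 -m handwheel '[[0,0,0.04,0],[0,0,0.03,0],[0,0,0.02,0],[0,0,0,0]]'; python3 - <<'E'
from m import *
s=snap('side'); cv2.imwrite('pics/s1.png',cv2.resize(s['img'][150:270,180:340],None,fx=5,fy=5,interpolation=cv2.INTER_CUBIC))
E
python3 go.py 458.3,130,39,80
```

```text
t: 4.1
position: [460.0, 130.5, 210.9]
eef_rot: [[-0.984, 0.179, 0.004], [0.179, 0.984, 0.001], [-0.004, 0.002, -1.0]]
wrist_force: [2.1, 0.2, -0.7]
finger_gap: 85.3
finger_force: 0.0
t: 4.5
position: [457.4, 129.9, 117.9]
eef_rot: [[-0.984, 0.178, -0.004], [0.178, 0.984, -0.001], [0.004, -0.001, -1.0]]
wrist_force: [0.2, -0.1, 0.9]
finger_gap: 85.5
finger_force: 0.0
t 4.55 pos [458.1 130.3 119.5] yaw 79.73 q [  9.  34. -42. 118.  35.  41.  24.] gap 85.8 ff 0.0 wf [-0.2  0.3  0.6]
458.3,130,39,80 tool shift m [-0.0004 -0.0002  0.0805] norm 80.0 twist -0.3
```

View pics/s1.png

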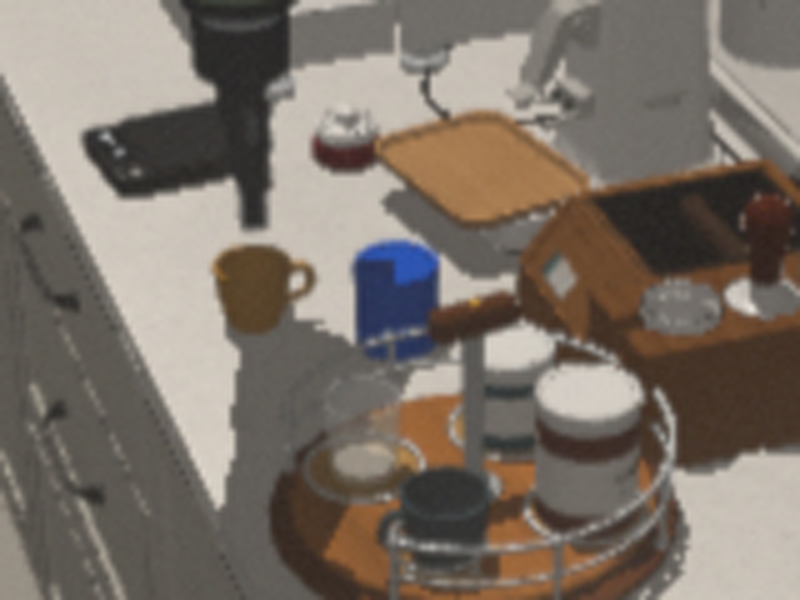

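The side view shows the open fingers at (255,225), directly above the mustard cup, whose rim is at about (253,255). I'll descend and close.

```bash
python3 -m handwheel '[[0,0,0.02,0],[0,0,0.025,0],[0,0,0.02,0],[0,0,0.015,0],[0,0,0,0],[0,0,0,0]]';  python3 -m handwheel '[[0,0,0,0],[0,0,0,0],[0,0,0,0],[0,0,0,0],[0,0,0,0],[0,0,0,0]]' 1; python3 go.py
```

```text
t: 5.15
position: [459.4, 130.4, 41.2]
eef_rot: [[-0.984, 0.179, 0.001], [0.179, 0.984, 0.0], [-0.001, 0.0, -1.0]]
wrist_force: [-0.2, -0.6, -0.2]
finger_gap: 85.2
finger_force: 0.0
t: 5.75
position: [459.7, 130.0, 41.4]
eef_rot: [[-0.984, 0.179, 0.002], [0.179, 0.984, -0.0], [-0.002, 0.0, -1.0]]
wrist_force: [-2.1, -3.4, 20.6]
finger_gap: 60.0
finger_force: 59.5
t 5.75 pos [459.7 130.   41.4] yaw 79.67 q [  3.  41. -35. 120.  44.  32.  16.] gap 60.0 ff 59.5 wf [-2.1 -3.4 20.6]
```

```bash
python3 -m handwheel '[[0,0,-0.01,0],[0,0,-0.025,0],[0,0,-0.035,0],[0,0,-0.04,0],[0,0,-0.04,0],[0,0,-0.03,0],[0,0,-0.02,0],[0,0,-0.01,0]]'; python3 -m handwheel '[[0,0,0,5],[0,0,0,8],[0,0,0,8],[0,0,0,8],[0,0,0,8],[0,0,0,8],[0,0,0,8],[0,0,0,7]]'; python3 -m handwheel '[[0,0,0,7],[0,0,0,8],[0,0,0,8],[0,0,0,8],[0,0,0,8],[0,0,0,7],[0,0,0,5],[0,0,0,2]]'; python3 go.py 480,-254,250,-33
```

```text
t: 6.55
position: [459.0, 130.2, 252.2]
eef_rot: [[-0.984, 0.179, 0.002], [0.179, 0.984, 0.0], [-0.002, 0.001, -1.0]]
wrist_force: [-0.4, 0.1, -1.1]
finger_gap: 59.7
finger_force: 65.1
t: 7.35
position: [458.3, 130.1, 249.7]
eef_rot: [[-0.332, 0.943, -0.001], [0.943, 0.332, -0.0], [0.0, -0.001, -1.0]]
wrist_force: [-1.1, 1.2, -0.9]
finger_gap: 59.8
finger_force: 65.0
t: 8.15
position: [458.3, 130.2, 249.7]
eef_rot: [[0.552, 0.834, -0.001], [0.834, -0.552, -0.0], [-0.001, -0.001, -1.0]]
wrist_force: [-0.2, 0.5, -1.5]
finger_gap: 59.7
finger_force: 65.0
t 8.15 pos [458.3 130.2 249.7] yaw -33.49 q [ -2.  18. -26. 112.  10.  52. -67.] gap 59.7 ff 65.0 wf [-0.2  0.5 -1.5]
480,-254,250,-33 tool shift m [-3.084e-01  2.301e-01 -2.000e-04] norm 385.0 twist -0.5
```

```bash
python3 -m handwheel '[[-0.012,0.009,0,0],[-0.024,0.018,0,0],[-0.032,0.024,0,0],[-0.032,0.024,0,0],[-0.032,0.024,0,0],[-0.032,0.024,0,0],[-0.032,0.024,0,0],[-0.032,0.024,0,0]]'; python3 -m handwheel '[[-0.032,0.024,0,0],[-0.028,0.0205,0,0],[-0.016,0.012,0,0],[-0.0044,0.0026,0,-0.5],[0,0,0,0],[0,0,0,0]]'; python3 go.py 480,-254,250,-33
python3 - <<'E'
from m import *
from h import *
s=snap('side'); np.save('side1.npy',s,allow_pickle=True)
t=snap('top')
H,S,V=masks(s); m=(S>110)&(H>8)&(H<32)
P,uv=cloud(s,m); k=(abs(P[:,0]-480)<70)&(abs(P[:,1]+254)<70)&(P[:,2]>195)&(P[:,2]<290); P=P[k];uv=uv[k]
print(len(P),P.min(0),P.max(0),np.median(P,0),uv.min(0),uv.max(0))
for z in range(200,270,10):
    q=P[(P[:,2]>=z)&(P[:,2]<z+10)]
    if len(q): print(z,len(q),q.min(0).round(),q.max(0).round())
H,S,V=masks(t); P,uv=cloud(t,(S>110)&(H>8)&(H<32)); k=(abs(P[:,0]-480)<70)&(abs(P[:,1]+254)<70)&(P[:,2]>195)
print('top',k.sum(),uv[k].min(0) if k.any() else '')
u0,v0=uv.min(0),0
cv2.imwrite('pics/s2.png',cv2.resize(s['img'][170:270,200:333],None,fx=6,fy=6,interpolation=cv2.INTER_CUBIC))
E
```

```text
t: 8.95
position: [475.9, -155.8, 249.8]
eef_rot: [[0.549, 0.836, -0.001], [0.836, -0.549, 0.0], [-0.0, -0.001, -1.0]]
wrist_force: [0.3, -0.5, -1.5]
finger_gap: 59.6
finger_force: 65.0
t: 9.55
position: [481.7, -252.7, 249.9]
eef_rot: [[0.541, 0.841, -0.0], [0.841, -0.541, 0.001], [0.0, -0.001, -1.0]]
wrist_force: [0.4, 1.0, -0.5]
finger_gap: 60.3
finger_force: 65.0
t 9.55 pos [ 481.7 -252.7  249.9] yaw -32.74 q [ 34.  23. -17. 103.   8.  55. -19.] gap 60.3 ff 65.0 wf [ 0.4  1.  -0.5]
480,-254,250,-33 tool shift m [-0.002  -0.0008 -0.0001] norm 2.0 twist 0.3
315 [ 448.39933127 -299.80712294  211.36866735] [ 510.66564422 -218.83555672  268.53125092] [ 477.78604724 -266.58263024  250.05669233] [259 196] [276 217]
210 12 [ 470. -277.  211.] [ 495. -267.  220.]
220 18 [ 455. -286.  220.] [ 500. -261.  229.]
230 51 [ 453. -292.  230.] [ 503. -220.  240.]
240 76 [ 450. -294.  240.] [ 506. -219.  250.]
250 94 [ 448. -300.  250.] [ 511. -219.  260.]
260 64 [ 449. -288.  260.] [ 507. -219.  269.]
top 23 [327 202]
```

View pics/s2.png

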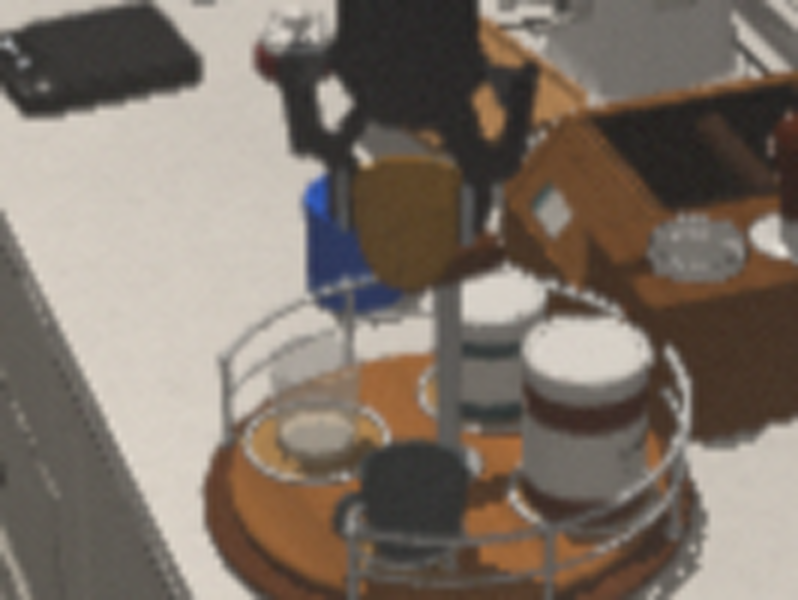

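```bash
python3 -m handwheel '[[-0.002,0.0005,0.01,0],[0,0,0.03,0],[0,0,0.03,0],[0,0,0.025,0],[0,0,0.015,0],[0,0,0.005,0],[0,0,0,0]]'; python3 - <<'E'
from m import *
s=snap('side'); cv2.imwrite('pics/s3.png',cv2.resize(s['img'][190:275,225:325],None,fx=7,fy=7,interpolation=cv2.INTER_CUBIC))
E
python3 go.py 481,-255,115,-33
```

```text
t: 10.35
position: [480.8, -255.5, 134.4]
eef_rot: [[0.541, 0.841, -0.001], [0.841, -0.541, 0.001], [-0.0, -0.001, -1.0]]
wrist_force: [0.0, 0.8, -1.4]
finger_gap: 59.9
finger_force: 65.0
t 10.4 pos [ 481.2 -255.7  135.2] yaw -32.78 q [ 33.  32. -15. 109.  12.  41. -22.] gap 60.0 ff 65.0 wf [ 0.4  0.4 -0.2]
481,-255,115,-33 tool shift m [ 0.0005 -0.0005  0.0202] norm 20.0 twist 0.2
```

View pics/s3.png

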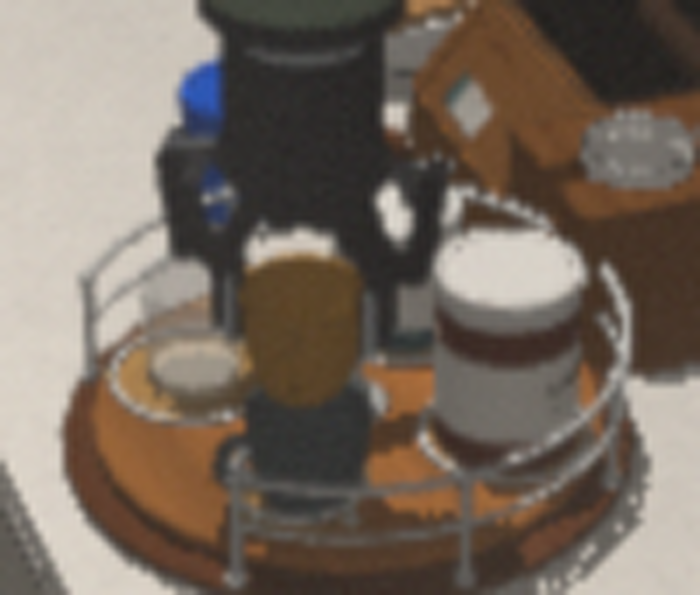

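The mustard cup is just above the slate cup: mustard bowl centre at crop u≈303, slate rim centre at about 311. That is roughly 3 mm too far left, so I'll shift and lower gently.

```bash
python3 -m handwheel '[[0,0.0025,0,0],[0,0,0.005,0],[0,0,0.005,0],[0,0,0.005,0],[0,0,0,0],[0,0,0,0]]';python3 -m handwheel '[[0,0,0.004,0],[0,0,0.004,0],[0,0,0.002,0],[0,0,0,0],[0,0,0,0]]'; python3 go.py
```

```text
t: 11.0
position: [483.1, -257.2, 119.8]
eef_rot: [[0.542, 0.841, -0.0], [0.841, -0.542, 0.0], [-0.0, -0.0, -1.0]]
wrist_force: [0.6, 0.1, -2.0]
finger_gap: 60.0
finger_force: 65.0
t: 11.5
position: [483.1, -257.2, 110.0]
eef_rot: [[0.542, 0.841, -0.0], [0.841, -0.542, 0.0], [-0.0, -0.0, -1.0]]
wrist_force: [-0.3, -0.6, -0.3]
finger_gap: 59.6
finger_force: 65.0
t 11.5 pos [ 483.1 -257.2  110. ] yaw -32.8 q [ 32.  34. -14. 109.  13.  38. -23.] gap 59.6 ff 65.0 wf [-0.3 -0.6 -0.3]
```

```bash
python3 -m handwheel '[[0,0,0.002,0],[0,0,0.002,0],[0,0,0,0],[0,0,0,0]]'; python3 -m handwheel '[[0,0,0.001,0],[0,0,0.001,0],[0,0,0,0],[0,0,0,0]]' | grep -E 'pos|wrist'
```

```text
t: 11.9
position: [483.2, -257.3, 106.0]
eef_rot: [[0.542, 0.841, -0.0], [0.841, -0.542, 0.0], [0.0, -0.0, -1.0]]
wrist_force: [0.5, 0.4, -1.2]
finger_gap: 60.0
finger_force: 65.1
position: [483.4, -257.4, 104.3]
wrist_force: [-0.8, -0.2, 5.9]
```

```bash
python3 -m handwheel '[[0,0,0,0],[0,0,0,0],[0,0,0,0],[0,0,0,0]]' -0.75; python3 -m handwheel '[[0,0,-0.005,0],[0,0,-0.01,0],[0,0,-0.02,0],[0,0,-0.03,0],[0,0,-0.04,0],[0,0,-0.03,0],[0,0,-0.01,0],[0,0,0,0]]'; python3 - <<'E'
from m import *
s=snap('side'); t=snap('top'); np.save('top2.npy',t,allow_pickle=True); np.save('side2.npy',s,allow_pickle=True)
a=cv2.resize(s['img'][185:275,225:325],(500,450),interpolation=cv2.INTER_CUBIC)
b=cv2.resize(t['img'][165:265,265:331],(297,450),interpolation=cv2.INTER_CUBIC)
cv2.imwrite('pics/s4.png',np.hstack([a,b]))
H,S,V=masks(s); P,uv=cloud(s,(S>110)&(H>15)&(H<32)); k=(abs(P[:,0]-483)<60)&(abs(P[:,1]+257)<60)&(P[:,2]>85)&(P[:,2]<135); q=P[k]; print(k.sum(),np.percentile(q,[2,50,98],axis=0),uv[k].min(0),uv[k].max(0))
E
python3 go.py
```

```text
t: 12.7
position: [483.1, -257.2, 103.9]
eef_rot: [[0.542, 0.841, -0.0], [0.841, -0.542, 0.0], [-0.0, -0.0, -1.0]]
wrist_force: [0.1, 0.7, -0.7]
finger_gap: 74.5
finger_force: 0.0
t: 13.5
position: [483.6, -257.5, 250.9]
eef_rot: [[0.542, 0.84, 0.003], [0.84, -0.542, -0.001], [0.0, 0.003, -1.0]]
wrist_force: [-0.6, -0.6, -0.5]
finger_gap: 74.8
finger_force: 0.0
250 [[ 451.11187066 -297.21729736   87.65961499]
 [ 478.96709395 -267.42226824  105.59103312]
 [ 508.08491968 -223.45162168  121.13496625]] [259 235] [277 252]
t 13.6 pos [ 482.8 -257.2  248.5] yaw -32.8 q [ 34.  24. -17. 103.   8.  55. -19.] gap 74.9 ff 0.0 wf [-0.6  0.  -1.3]
```

View pics/s4.png

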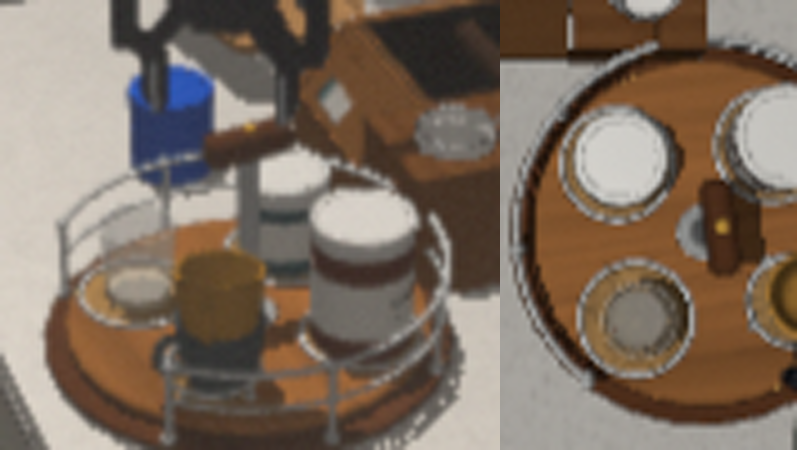

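The side view shows the mustard cup standing upright in the slate cup (crop 220,290), with everything else in place. Next is the handle.

```bash
python3 -m handwheel '[[0,0,0,-5],[0,0,0,-8],[0,0,0,-8],[0,0,0,-8],[0,0,0,-8],[0,0,0,-8],[0,0,0,-8],[0,0,0,-8]]' -1 | head -1;python3 -m handwheel '[[0,0,0,-8],[0,0,0,-8],[0,0,0,-8],[0,0,0,-8],[0,0,0,-8],[0,0,0,-8],[0,0,0,-8],[0,0,0,-8]]'|head -1;python3 -m handwheel '[[0,0,0,-4],[0,0,0,0],[0,0,0,0]]'|head -1; python3 - <<'E'
from m import *
for n in('top0','top2'):
    s=np.load(n+'.npy',allow_pickle=True).item(); P,uv=cloud(s,np.ones((420,560),bool)); H,S,V=masks(s)
    k=(abs(uv[:,0]-315)<=10)&(abs(uv[:,1]-215)<=15)&(P[:,2]>150)&(P[:,2]<195)&(S[uv[:,1],uv[:,0]]>60); q=P[k,:2]; c=q-q.mean(0); w,v=np.linalg.eigh(c.T@c)
    print(n,k.sum(),q.mean(0),(q.min(0)+q.max(0))/2,np.degrees(np.arctan2(v[1,1],v[0,1]))%180)
s=np.load('top0.npy',allow_pickle=True).item()
e=onplane(s,[[285,249.4],[341.2,244.6]],70)[:,:2]-[527.8,-181]; print(np.degrees(np.arctan2(e[:,1],e[:,0]))%360,np.hypot(*e.T))
E
python3 go.py 527.8,-181,248,96.7
```

```text
t: 14.4
t: 15.2
t: 15.5
top0 149 [ 527.73871971 -180.81730279] [ 526.85218342 -181.27821566] 7.236902187990324
top2 150 [ 527.55507501 -180.81026818] [ 526.92652768 -181.51826823] 7.026252196912878
[142.48517818 226.92586068] [138.23075174 136.3920248 ]
t 15.5 pos [ 482.8 -257.1  248.1] yaw 96.06 q [ 55.  29. -46. 102.  24.  60.  96.] gap 85.7 ff 0.0 wf [-0.7  0.2 -0.7]
527.8,-181,248,96.7 tool shift m [-0.0528  0.0709  0.0002] norm 88.0 twist -0.6
```

```bash
python3 -m handwheel '[[-0.012,0.016,0,-0.5],[-0.02,0.027,0,-0.4],[-0.014,0.0185,0,0],[-0.007,0.0095,0,0],[0,0,0.01,0],[0,0,0.02,0],[0,0,0.025,0],[0,0,0.015,0]]'|head -2;python3 -m handwheel '[[0,0,0.01,0],[0,0,0,0],[0,0,0,0]]'; python3 go.py 527.7,-181,168,97
```

```text
t: 16.3
position: [526.0, -181.8, 176.6]
t: 16.6
position: [527.6, -180.7, 169.4]
eef_rot: [[-0.992, -0.123, 0.0], [-0.123, 0.992, -0.0], [-0.0, -0.0, -1.0]]
wrist_force: [-0.5, 0.2, 0.1]
finger_gap: 85.0
finger_force: 0.0
t 16.6 pos [ 527.6 -180.7  169.4] yaw 97.08 q [ 43.  35. -43. 105.  30.  52.  83.] gap 85.0 ff 0.0 wf [-0.5  0.2  0.1]
527.7,-181,168,97 tool shift m [-0.     -0.0003  0.0014] norm 1.0 twist 0.1
```

```bash
python3 -m handwheel '[[0,0,0,0],[0,0,0,0],[0,0,0,0],[0,0,0,0],[0,0,0,0],[0,0,0,0],[0,0,0,0],[0,0,0,0]]' 1; python3 -m handwheel '[[0,0,0,0],[0,0,0,0],[0,0,0,0],[0,0,0,0]]'; python3 go.py
```

```text
t: 17.4
position: [528.0, -184.2, 169.9]
eef_rot: [[-0.993, -0.121, 0.002], [-0.121, 0.993, -0.005], [-0.001, -0.005, -1.0]]
wrist_force: [2.0, -20.0, 7.9]
finger_gap: 21.1
finger_force: 59.0
t: 17.8
position: [528.0, -184.2, 169.9]
eef_rot: [[-0.993, -0.121, 0.002], [-0.121, 0.993, -0.005], [-0.001, -0.005, -1.0]]
wrist_force: [2.3, -20.4, 8.9]
finger_gap: 21.2
finger_force: 59.0
t 17.8 pos [ 528.  -184.2  169.9] yaw 96.92 q [ 43.  35. -43. 105.  31.  52.  83.] gap 21.2 ff 59.0 wf [  2.3 -20.4   8.9]
```

```bash
python3 -m handwheel '[[0,-0.0017,0,0],[0,-0.0017,0,0],[0,0,0,0],[0,0,0,0]]'|grep -E 'pos|wrist'; python3 -m handwheel '[[0,0,0,1],[0,0,0,2],[0,0,0,3],[0,0,0,3],[0,0,0,3],[0,0,0,3],[0,0,0,2],[0,0,0,1]]'; python3 go.py
```

```text
position: [528.0, -184.4, 169.9]
wrist_force: [-5.1, -1.9, 13.8]
t: 19.0
position: [528.0, -183.9, 169.8]
eef_rot: [[-0.982, 0.19, 0.001], [0.19, 0.982, -0.001], [-0.001, -0.001, -1.0]]
wrist_force: [-4.8, 1.7, 14.4]
finger_gap: 21.1
finger_force: 60.2
t 19.0 pos [ 528.  -183.9  169.8] yaw 79.02 q [ 41.  34. -39. 105.  27.  51.  68.] gap 21.1 ff 60.2 wf [-4.8  1.7 14.4]
```

```bash
python3 -m handwheel '[[0,0,0,2],[0,0,0,3],[0,0,0,4],[0,0,0,4],[0,0,0,4],[0,0,0,4],[0,0,0,4],[0,0,0,4]]'|grep -E 'pos|wrist'; python3 -m handwheel '[[0,0,0,4],[0,0,0,4],[0,0,0,4],[0,0,0,4],[0,0,0,4],[0,0,0,4],[0,0,0,3],[0,0,0,2]]'|grep -E 'pos|wrist|force'; python3 go.py
```

```text
position: [528.4, -183.1, 169.9]
wrist_force: [-1.6, 5.0, 12.5]
position: [529.0, -182.7, 169.9]
wrist_force: [3.6, 6.8, 7.2]
finger_force: 59.5
t 20.6 pos [ 529.  -182.7  169.9] yaw 21.05 q [ 31.  31. -25. 105.  17.  47.  19.] gap 20.7 ff 59.5 wf [3.6 6.8 7.2]
```

```bash
python3 -m handwheel '[[0,0,0,2],[0,0,0,3],[0,0,0,4],[0,0,0,4],[0,0,0,4],[0,0,0,4],[0,0,0,4],[0,0,0,4]]'|grep -E 'pos|wrist'; python3 -m handwheel '[[0,0,0,4],[0,0,0,4],[0,0,0,4],[0,0,0,4],[0,0,0,3],[0,0,0,2],[0,0,0,0.5],[0,0,0,0]]'|grep -E 'pos|wrist|force'; python3 go.py; python3 - <<'E'
from m import *
s=snap('side'); t=snap('top')
cv2.imwrite('pics/s5.png',np.hstack([cv2.resize(s['img'][185:275,225:325],(400,360),interpolation=cv2.INTER_CUBIC),cv2.resize(t['img'][165:265,265:365],(360,360),interpolation=cv2.INTER_CUBIC)]))
ax=np.array([528,-182.5])
for n,x in(('top',t),('side',s)):
    H,S,V=masks(x); P,uv=cloud(x,(S<60)&(V>110)); d=P[:,:2]-ax
    k=(np.hypot(*d.T)<135)&(d[:,0]<-20)&(P[:,2]>119)&(P[:,2]<130); q=P[k,:2]
    if k.sum()>5: m=(q.min(0)+q.max(0))/2; print(n,k.sum(),q.mean(0),m,np.degrees(np.arctan2(*(m-ax)[::-1]))%360, q.min(0),q.max(0))
E
```

```text
position: [529.8, -182.6, 169.9]
wrist_force: [9.7, 7.0, 2.2]
position: [530.4, -182.8, 169.9]
wrist_force: [14.1, 4.3, 0.2]
finger_force: 58.7
t 22.2 pos [ 530.4 -182.8  169.9] yaw -29.34 q [ 22.  30. -12. 106.   8.  45. -24.] gap 21.1 ff 58.7 wf [14.1  4.3  0.2]
side 167 [ 443.45898263 -203.23486557] [ 445.55810239 -208.86987834] 197.73740319061662 [ 409.55034142 -249.48698429] [ 481.56586336 -168.25277238]
```

View pics/s5.png

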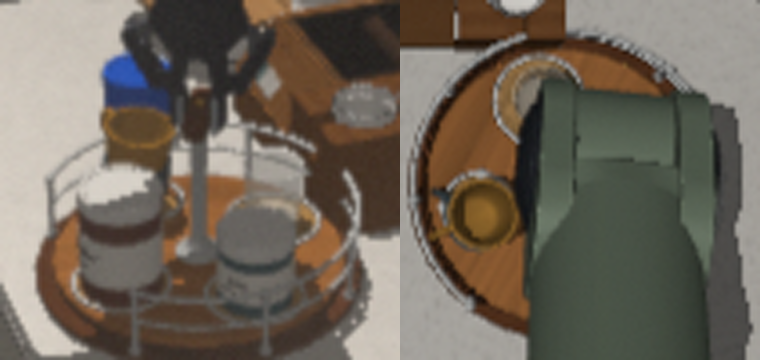

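The tin is now at the front right, slightly short of the gap. The other items are standing and the mustard cup is still nested. I'll finish the last 11° and relieve the side load.

```bash
python3 -m handwheel '[[0,0,0,1],[0,0,0,2.5],[0,0,0,3],[0,0,0,2.5],[0,0,0,1.5],[0.0009,0.0006,0,0.5],[0.0009,0.0006,0,0],[0,0,0,0]]'; python3 go.py; python3 - <<'E'
from m import *
from scipy.optimize import least_squares
s=snap('side'); H,S,V=masks(s)
P,uv=cloud(s,(S<60)&(V>110)); ax=np.array([529,-182.5]); d=P[:,:2]-ax
k=(np.hypot(*d.T)<135)&(d[:,0]<-20)&(P[:,2]>112)
m=np.zeros(H.shape,np.uint8); m[uv[k,1],uv[k,0]]=1; c=contour_pts(m); print(k.sum(),cv2.boundingRect(c))
x=onplane(s,c,126)[:,:2]; f=least_squares(lambda q:np.hypot(*(x-q).T)-37.5,x.mean(0),loss='soft_l1',f_scale=1.).x
r=np.hypot(*(x-f).T)-37.5; print('tin ctr',f,'med resid',np.median(abs(r)))
for a in([528,-182.5],[530,-182.5],[528,-181]):
  v=f-a; th=np.degrees(np.arctan2(v[1],v[0]))%360; print(a,'ang',th,'offs mm',np.hypot(*v)*np.sin(np.radians(th-184.6)))
# gap ends in side view by rail posts: rail points on cloud
cv2.imwrite('pics/s6.png',cv2.resize(s['img'][185:285,215:335],None,fx=6,fy=6,interpolation=cv2.INTER_CUBIC))
E
```

```text
t: 23.1
position: [530.8, -182.9, 169.9]
eef_rot: [[0.648, 0.762, 0.002], [0.762, -0.648, 0.0], [0.001, 0.001, -1.0]]
wrist_force: [-0.7, 2.7, 10.4]
finger_gap: 21.2
finger_force: 60.6
t 23.1 pos [ 530.8 -182.9  169.9] yaw -40.38 q [ 19.  30.  -9. 105.   6.  45. -33.] gap 21.2 ff 60.6 wf [-0.7  2.7 10.4]
249 (242, 224, 21, 14)
tin ctr [ 441.46782484 -195.49890317] med resid 1.9873910597614532
[528, -182.5] ang 188.5431186916518 offs mm 6.017244753702894
[530, -182.5] ang 188.3528776905784 offs mm 5.856846905045181
[528, -181] ang 189.5118401351393 offs mm 7.512413071387247
```

View pics/s6.png

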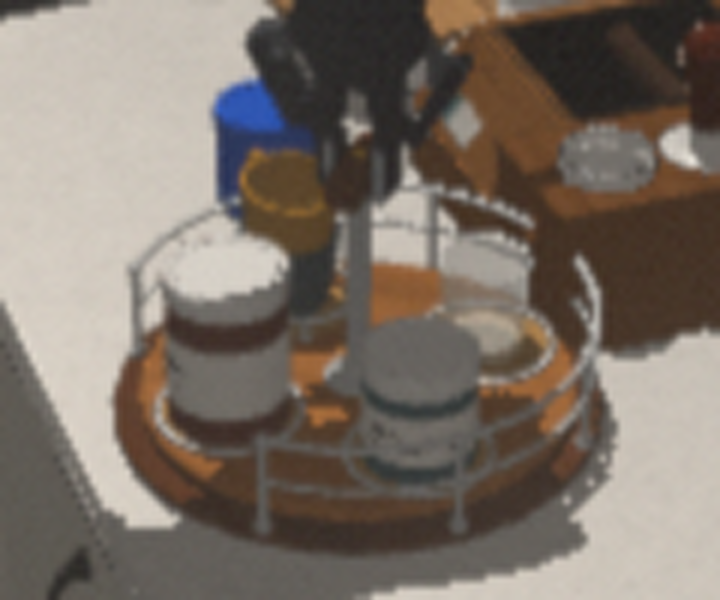

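The tin stands between the two gap posts: left foot at crop (137,350), right foot at (263,525). I'll check the centring within this same view.

```bash
python3 - <<'E'
from m import *
s=snap('side')
f=lambda L,z:onplane(s,[[215+u/6-.4,185+v/6-.4] for u,v in L],z)[:,:2]
tin=np.array([441.5,-195.5])
for nm,L,z in(('foot',[(137,350),(263,525)],13),('top',[(134,262),(261,438)],77)):
    a,b=f(L,z); mid=(a+b)/2; u=(a-b)/np.linalg.norm(a-b); n=np.array([u[1],-u[0]]); print(nm,a.round(),b.round(),'chord',np.linalg.norm(a-b).round(1),'tin off along chord (+ = to left end)',((tin-mid)@u).round(1),'gap dir',np.degrees(np.arctan2(-n[1],-n[0]))%360)
print('ring/tin bottom edge mid', f([(228,425)],25), 'post foot',f([(348,378)],25), 'post at z150',f([(358,215)],150))
E
```

```text
foot [417. -94.] [ 433. -285.] chord 191.6 tin off along chord (+ = to left end) -6.9 gap dir 184.809769439709
top [417. -95.] [ 431. -290.] chord 195.8 tin off along chord (+ = to left end) -4.1 gap dir 184.0675569164516
ring/tin bottom edge mid [[ 439.78126698 -203.55953673]] post foot [[ 521.6253852  -183.12413446]] post at z150 [[ 521.19390171 -201.24661043]]
```

```bash
python3 -m handwheel '[[0,0,0,0.8],[0,0,0,1.2],[0,0,0,0.8],[0,0,0,0],[0,0,0,0],[0,0,0,0],[0,0,0,0],[0,0,0,0]]'; python3 -m handwheel '[[0,0,0,0],[0,0,0,0]]'|grep force; python3 - <<'E'
from m import *
from scipy.optimize import least_squares
s=snap('side'); H,S,V=masks(s)
P,uv=cloud(s,(S<60)&(V>110)); d=P[:,:2]-[529,-182.5]
k=(np.hypot(*d.T)<135)&(d[:,0]<-20)&(P[:,2]>112)
m=np.zeros(H.shape,np.uint8); m[uv[k,1],uv[k,0]]=1; x=onplane(s,contour_pts(m),126)[:,:2]
print(least_squares(lambda q:np.hypot(*(x-q).T)-37.5,x.mean(0),loss='soft_l1').x)
E
```

```text
t: 24.0
position: [530.8, -183.0, 169.9]
eef_rot: [[0.684, 0.729, 0.002], [0.729, -0.684, 0.0], [0.001, 0.001, -1.0]]
wrist_force: [1.3, 2.7, 10.1]
finger_gap: 20.9
finger_force: 60.5
wrist_force: [0.9, 1.3, 9.6]
finger_force: 60.5
[ 441.57960321 -192.30311336]
```

The tin is about 1–4 mm from the gap's middle line, the handle is gripped at 60 N, and nothing is moving.

```bash
python3 -c "
from bench import sign_off
print(sign_off())"
```

```text
the job is handed in; nothing more can be done
None
```

I handed in the job after about 24 s of the 72 s allowed: the mustard cup is nested upright in the slate cup and let go, the banded tin stands about 1–4 mm from the middle of the rail gap by my camera measurements, and the gripper is holding the T-handle still at 60 N. The hand-in gave no verdict.

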